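# Seat a sample pin in the V-groove length checker

## Robot

A 6-joint arm with a two-finger parallel gripper is mounted at the origin on the work surface. World frame = base frame: x ahead of the robot, y to its left, z up, the work surface at z = 0. Lengths are in m, angles in rad, forces in N, time in s.
With the tool pointing down it reaches from about 0.3 to 0.775 m from the base axis. Payload 14.6 kg.
Tool frame: the origin (TCP) lies midway between the tips of the shut fingers; the grasp point (between the pads) lies 19 mm behind it (ctrl.hold_point_z is the distance from the TCP to the grasp point, in m); z points along the fingers, x is the direction in which the jaws open and shut, and the axes are right-handed (so a half turn about z gives the same grasp; the last joint's range is limited). The gripper opens to 94 mm and grips with 3 to 60 N. Pads are 16 mm wide; open, the fingers measure 119 mm over their backs; the gripper's body (75 mm by 177 mm) begins 78 mm behind the grasp point.
Start: joints at [1.095, 0.3, 1.521, -0, 1.321, -0.067], TCP at [0.219, 0.505, 0.205] pointing down, gripper open.
Joint ranges: [-3.03, 3.03], [-0.79, 2.21], [0.23, 2.52], [-1.04, 4.18], [0, 3.07], [-2.55, 2.55]. Speed limits (rad/s): [2.22, 2.22, 2.57, 3.14, 3.14, 3.14].

## Interface

Orientations are given as [roll, pitch, yaw] about the fixed x, y, z axes, in that order (R = Rz(yaw) Ry(pitch) Rx(roll)).
In Python, from station import ctrl, viewer, ticket, nets gives the robot as it stands.
- The arm moves only by the tool carry_out, never from a script. Its argument "commands" is one flat list of numbers, 7 for each row, row after row: the closure, from -1 (fully open) to 1 (shut), so that 0 is half open, then the shift along the world's x, y, z in cm, then the turn, a rotation vector about the world's x, y, z in rad. In form: [gripper, tx, ty, tz, ax, ay, az, gripper, tx, ty, tz, ax, ay, az, ...]. A call has 1 to 12 rows; each row is the pose to reach, as a shift and turn from the pose measured when the call began; what a row does not reach only later rows make up. A row lasts 1/12 s, in which the tool goes at most 41.7 mm and 7.16 degrees, less where a joint would pass 70% of its speed; a pose out of reach is approached as far as the arm can. A call with a gripper value outside its range is refused whole. The fingers move at their own pace and stop on an object; "force" is the grip in N (left out, the last holds). Time passes only in rows, so rows that repeat a pose let the fingers close. It gives the time, the measured TCP pose, the force and the opening at its end, in the units of the state.
- ctrl.get_obs(): the state, without advancing time (a new reading comes with each control period).
- viewer.camera(name): name is "scene" or "top"; returns (picture, depth): 480x640x3 uint8, blue, green, red; 480x640 float32, m along the optical axis (not along the pixel's ray), 0 where there is no reading.
- viewer.camera_info(name): a dict with "fx", "fy", "cx", "cy" (pixels), "R" (3x3) and "t" (3): a world point X has camera coordinates R X + t. Camera axes: x right, y down, z forward; pixel columns grow to the right and rows downward; lengths in m; the calibration is good to about 2 mm. A picture is of the moment at which its call begins. camera_info takes no time and is no camera call.
- ticket.hand_in(): hands the job in, once; it reports no verdict.
Trained networks look in the newest picture that a camera, given by its name, has taken for a name from the list of things; names that differ only in an ending like _2 or _b are one class to them, and where a whole thing is asked for, a point or a joint stands for the part that bears it (a point fixed in the world has none). Each returns a list of dicts, best first, with "confidence" (0 to 1); they miss things now and then, are a little off and sometimes report something else, mostly with a low value. They report only what shows in the picture. A call takes as long as a camera call. They do not tell look-alikes from the thing itself.
- nets.silhouettes(camera, thing): "region" (480x640 bool, what is visible of it) and "extent" ([left, top, right, bottom] in pixels, round what is visible of it).
The state is a dict: "time_s": time; "qpos": joint angles; "joint_vel": joint speeds; "tau": joint torques, N m; "ee_pos": TCP position; "eef_rot": TCP orientation; "force": force on the tool from outside, world axes, zero at the start; "moment": the same for the moment, N m; "grip_width": finger opening in m.
Only numpy, scipy, OpenCV 4.12 (cv2) and the standard library are available. Lean on these libraries where they do the work, as an engineer would, in place of code of your own. Each camera call takes 0.05 s, during which the arm holds its last target. There are 200 camera calls.

## Task

Take the steel pin (not the brass one) from the wooden cradle, lay it in the open, unguarded end of the blue checker's V-groove and let go of it. Then push it gently along the groove by its rear end, under the clear guard, until it is home against the orange sprung stop; press it there with about 8 N for half a second - never a hard shove - and back away slowly so that it stays lying in the groove touching the stop. Leave the brass pin, the carton, the tin and the tape roll where they are.

Things in the scene. Friction and masses are not known exactly. Their poses are not given: they have to be found in the camera images.
- steel_pin: Bare steel-grey round pin, 30 mm diameter, 110 mm long, 0.25 to 0.45 kg, loose. Origin at the middle of its axis; its x axis runs along the pin (either end may lead). It starts lying in one of the cradle's two places.
- brass_pin: Brass-yellow pin of the same size and origin, in the cradle's other place; to be left alone.
- cradle: Fixed wooden cradle, plate 130 x 200 x 8 mm, origin at the centre of its underside. The pins lie parallel to its x axis at y = -50 and +50 mm, axis 45 mm above the table, each held by two notched ribs 14 mm thick at x = -40 and +40 mm; the 66 mm between the ribs is open down to the plate, so a pin can be gripped around its middle from above.
- fixture: Fixed blue length checker, base 300 x 90 x 12 mm (x = -135 to +165). Origin on its underside, below the groove line; x axis = push direction, towards the stop. A 90-degree V-groove of steel plates along y = 0, in two lengths: x = -130 to -90 and x = -46 to +125 mm. A pin lying in it has its axis 55 mm above the table. The V's upper edges (y within -18 to +18 mm) are 48 mm above the table.
- load_place (a point): Where the middle of the pin goes when laid in: on the groove line at fixture x = -68 mm, 55 mm above the table (on the pin's axis). It is the middle of a 44 mm gap in the groove, open down to the 12 mm base, so fingers can straddle the pin there. Axes as the fixture's.
- guard (a point): Middle of the top of the clear guard, 88 mm above the table: 95 mm along the groove (fixture x = +28 to +123 mm) by 84 mm across with a 24 mm wide sighting slot along its middle, underside 84 mm above the table, on four 8 mm posts 36 mm either side of the groove line. Push with shut fingers on the pin's rear end, tips 52 to 56 mm above the table; the pin's friction in the groove is some 1 to 5 N.
- head: Stop head fixed to the checker, frame as the fixture's (same origin). Grey block at x = +142 to +164 mm with an orange sprung, damped disc 22 mm across on a rod, facing the pin under the guard. The disc's setting differs and is not measured: its face is somewhere at x = +90 to +115 mm; find it by feel (or sight). Spring about 8 N/mm, 6 mm travel. Seat with 3.5 to 14 N for 0.3 s; 20 N harms it. Tool force = stop force + groove friction.
- carton: Loose cardboard carton 90 x 130 x 70 mm, bystander, origin at centre of underside.
- tin: Loose green tin, 66 mm diameter, 85 mm high, bystander, origin at centre of underside.
- tape: Loose yellow tape roll lying flat, 100 mm outside diameter, 45 mm high, bystander, origin at centre of underside.
Things that resemble listed ones, but are neither listed nor needed, are in the scene too. Of the things like the steel_pin, leave any that is pink; of the rest the larger one is meant.

How it is judged:
On the way, in this order (a step that is already met when the one before it is completed fails the run):
1. the steel pin lies in the groove, let go, at the open end short of the guard (y of steel_pin in the frame of fixture between -0.002 and 0.002 m and z of steel_pin in the frame of fixture between 0.052 and 0.058 m and angle between the x axis of steel_pin and the x axis of fixture, either way round below 0.05 rad and contact force between the fingers and steel_pin below 0.1 N and x of steel_pin in the frame of fixture between -0.095 and -0.03 m), for 0.2 s.
2. the pin, lying in the groove, is pressed on the stop with 3.5 to 14 N for 0.3 s (y of steel_pin in the frame of fixture between -0.002 and 0.002 m and z of steel_pin in the frame of fixture between 0.052 and 0.058 m and angle between the x axis of steel_pin and the x axis of fixture, either way round below 0.05 rad and contact force between steel_pin and head between 3.5 and 14 N), for 0.3 s.
At the end, for the whole second after the job is handed in: the steel pin lies in the groove (axis within 2 mm sideways, 3 mm in height and 0.05 rad of the groove line), its leading end still touching the sprung stop (contact force 0.1 to 14 N), released and at rest (y of steel_pin in the frame of fixture between -0.002 and 0.002 m and z of steel_pin in the frame of fixture between 0.052 and 0.058 m and angle between the x axis of steel_pin and the x axis of fixture, either way round below 0.05 rad and contact force between the fingers and steel_pin below 0.1 N and x of steel_pin in the frame of fixture between 0.03 and 0.068 m and contact force between steel_pin and head between 0.1 and 14 N and linear speed of steel_pin below 0.01 m/s).
It fails at once if the pin bears on the stop with more than 20 N (contact force between steel_pin and head above 20 N).
It fails at once if the robot touches the stop head (contact force between the arm and head above 1 N).
It fails at once if the robot bears on the checker with more than 30 N (contact force between the arm and fixture above 30 N).
It fails at once if the brass pin is moved more than 15 mm (distance of brass_pin from where it was at the start of the episode above 0.015 m).
It fails at once if the carton, the tin or the tape roll is moved more than 20 mm (distance of any of carton, tin, tape from where it was at the start of the episode above 0.02 m).
It also fails if it takes over 72 s, if anything falls off the work surface, if the arm or the gripper's body presses on something with over 40 N, if the wrist force passes 120 N, or if a joint passes its speed limit or range.

## Working session

There is one attempt and no reset: what is moved stays moved. The work goes in short steps, Python scripts to look and compute and a tool call to move; the robot and the scene stay as the last step left them, time stands still between calls to the robot, and variables do not carry over. Pictures are saved under pics/ and viewed, about 8 in all and at most 12, crops included, and the job is handed in when it is done.

Besides the shell and the picture viewer there is one more tool, called after "Request:" as name(argument=value, ...) on one line, values as JSON. carry_out: Moves the arm, as the interface text tells. Its arguments: {"type":"object","properties":{"commands":{"type":"array","items":{"type":"number"}},"force":{"type":"number"}},"required":["commands"]}

```bash
mkdir -p pics; ls; cat > h.py <<'E'
import numpy as np, cv2
from station import ctrl, viewer, ticket, nets
def pts(cam, depth, mask=None):
    i=viewer.camera_info(cam); v,u=np.mgrid[0:480,0:640]
    P=np.stack([(u-i['cx'])/i['fx']*depth,(v-i['cy'])/i['fy']*depth,depth],-1)
    return (P-np.array(i['t']))@np.array(i['R'])   # R^T (P-t)
E
python3 - <<'E'
from h import *
ims={}
for c in ('top','scene'):
    im,d=viewer.camera(c); cv2.imwrite(f'pics/{c}0.png',im); W=pts(c,d)
    np.savez(f'/tmp/{c}0.npz',im=im,d=d)
    for t in ('steel_pin','brass_pin','cradle','fixture','head','guard','carton','tin','tape'):
        for r in nets.silhouettes(c,t):
            m=r['region']&(d>0)
            if m.sum(): p=W[m]; print(c,t,round(r['confidence'],2),r['extent'],np.median(p,0).round(3),np.percentile(p[:,2],95).round(3))
    i=viewer.camera_info(c); print(c,'pos',(-np.array(i['R']).T@np.array(i['t'])).round(3))
o=ctrl.get_obs(); print(o,ctrl.hold_point_z)
E
```

```text
pics
top steel_pin 0.94 [180.3, 327.0, 221.2, 355.6] [0.359 0.263 0.02 ] 0.026
top steel_pin 0.79 [176.2, 267.9, 225.2, 289.4] [0.508 0.259 0.057] 0.062
top steel_pin 0.67 [101.1, 234.4, 132.5, 279.9] [0.564 0.459 0.027] 0.033
top brass_pin 0.94 [171.5, 226.6, 218.6, 242.6] [0.606 0.268 0.057] 0.062
top cradle 0.79 [168.8, 213.7, 232.9, 304.9] [0.556 0.263 0.009] 0.023
top cradle 0.32 [412.2, 223.9, 445.7, 247.3] [ 0.588 -0.279  0.067] 0.081
top fixture 0.63 [310.0, 217.3, 443.3, 276.2] [ 0.569 -0.157  0.037] 0.09
top fixture 0.19 [171.0, 226.2, 217.7, 241.7] [0.607 0.27  0.057] 0.062
top head 0.66 [411.5, 224.2, 446.7, 247.0] [ 0.588 -0.279  0.065] 0.081
top guard 0.74 [312.0, 217.2, 445.4, 278.9] [ 0.568 -0.158  0.037] 0.09
top carton 0.55 [261.7, 145.4, 320.5, 192.0] [0.753 0.038 0.069] 0.074
top tin 0.95 [475.6, 226.0, 514.9, 256.9] [ 0.57  -0.415  0.083] 0.088
top tape 0.94 [152.3, 165.9, 198.8, 211.5] [0.727 0.321 0.042] 0.048
top pos [0.442 0.002 1.364]
scene steel_pin 0.92 [446.1, 256.6, 484.8, 273.5] [0.364 0.267 0.019] 0.025
scene steel_pin 0.74 [492.2, 341.4, 510.5, 404.3]
[... 749 characters left out ...]
328 0.035] 0.046
scene pos [1.164 0.614 0.704]
{'time_s': 1.0, 'qpos': array([ 1.09539879e+00,  2.99873529e-01,  1.52099960e+00, -4.49060936e-05,
        1.32070849e+00, -6.66456733e-02]), 'joint_vel': array([-0.00065397, -0.00032761, -0.00125655,  0.00093844, -0.00130102,
       -0.00238988]), 'tau': array([ 1.90038591e-03, -5.31661677e+01, -3.52917624e+01,  7.10031507e-02,
        2.12583173e-02, -4.68158930e-06]), 'ee_pos': array([0.21863632, 0.50466291, 0.20546028]), 'eef_rot': array([ 3.14154851e+00, -8.11152675e-06,  1.16205558e+00]), 'force': array([-0.31206964, -0.37092817, -0.29924764]), 'moment': array([0.01721315, 0.03419478, 0.01176768]), 'grip_width': 0.09418627546419403} 0.0188
```

```bash
python3 - <<'E'
import cv2
im=cv2.imread('pics/top0.png')
cv2.imwrite('pics/a.png',cv2.resize(im[150:370,90:530],(800,400),interpolation=cv2.INTER_CUBIC))
E
```

```text
(no output)
```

View pics/a.png

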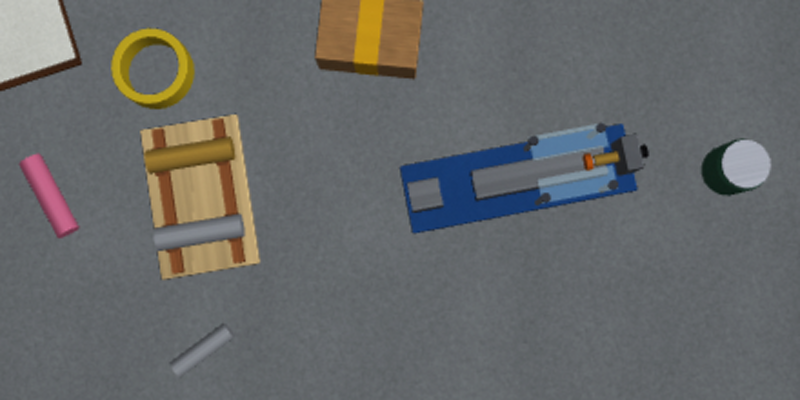

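View pics/scene0.png

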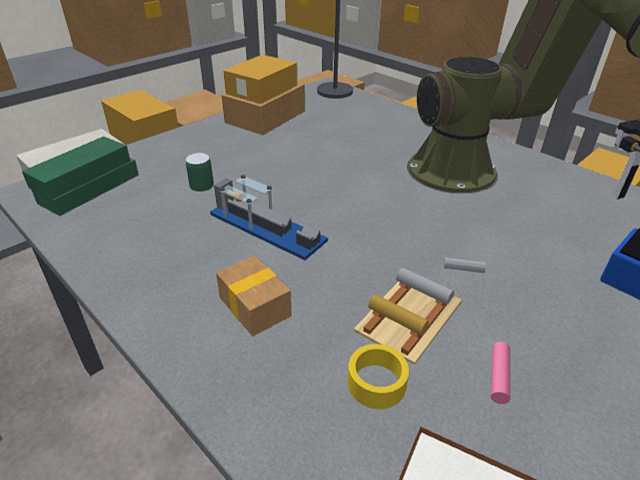

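```bash
python3 - <<'E'
from h import *
def ray(cam,uv,z):
    i=viewer.camera_info(cam);R=np.array(i['R']);c=-R.T@np.array(i['t'])
    d=np.c_[(uv[:,0]-i['cx'])/i['fx'],(uv[:,1]-i['cy'])/i['fy'],np.ones(len(uv))]@R
    return c+d*((z-c[2])/d[:,2])[:,None]
for cam,box,pb in (('top',(305,210,450,285),(172,262,230,295)),('scene',(205,165,332,265),(394,265,459,306))):
    f=np.load(f'/tmp/{cam}0.npz');im,d=f['im'],f['d'];W=pts(cam,d)
    hsv=cv2.cvtColor(im,cv2.COLOR_BGR2HSV)
    M=np.zeros((480,640),bool);M[box[1]:box[3],box[0]:box[2]]=1
    b=M&(hsv[...,0]>100)&(hsv[...,0]<128)&(hsv[...,1]>150)
    v,u=np.nonzero(b);p=ray(cam,np.c_[u,v].astype(float),.012)
    b2=M&(W[...,2]>.007)&(W[...,2]<.018)&(d>0)&b
    for q in (p,W[b2]): 
        r=cv2.minAreaRect((q[:,:2]*1000).astype(np.float32));print(cam,'base',len(q),np.round(r[0],1),np.round(r[1],1),round(r[2],2), q[:,2].mean().round(4))
    # V plates
    g=M&(W[...,2]>.026)&(W[...,2]<.052)&(hsv[...,1]<60)
    if cam=='top':
        q=W[g][:,:2]*1000;r=cv2.minAreaRect(q.astype(np.float32));print('V',len(q),np.round(r[0],1),np.round(r[1],1),round(r[2],2))
    # orange disc
    o=M&(hsv[...,0]<14)&(hsv[...,1]>150);print('orange',o.sum(),np.median(W[o],0).round(4))
    P=np.zeros((480,640),bool);P[pb[1]:pb[3],pb[0]:pb[2]]=1
    g=P&(W[...,2]>.046)&(W[...,2]<.066)&(hsv[...,1]<60)
    q=W[g]*1000;vx,vy,x0,y0=cv2.fitLine(q[:,:2].astype(np.float32),cv2.DIST_L2,0,.01,.01).ravel()
    s=(q[:,:2]-[x0,y0])@[vx,vy];t=(q[:,:2]-[x0,y0])@[-vy,vx]
    lo,hi=np.percentile(s,[.5,99.5]);c=np.array([x0,y0])+(lo+hi)/2*np.array([vx,vy])
    tm=(t.min()+t.max())/2
    print('pin',len(q),c.round(1),'len',(hi-lo).round(1),'wid',np.ptp(t).round(1),'tmid',tm.round(1),'ang',np.degrees(np.arctan2(vy,vx)).round(2),'z',np.percentile(q[:,2],[50,98]).round(1))
print(viewer.camera_info('top'))
E
```

```text
top base 2088 [ 569.1 -151.8] [ 88.8 297.6] 9.31 0.012
top base 1942 [ 569.4 -152.2] [ 89.2 298.3] 9.33 0.0119
V 1184 [ 569.4 -150.2] [ 74.2 286.9] 1.97
orange 34 [ 0.5835 -0.2347  0.063 ]
pin 608 [507.5 259.7] len 109.8 wid 29.5 tmid 0.6 ang -81.8 z [57.  63.5]
scene base 1310 [ 571.1 -147.4] [ 94.4 302.1] 9.17 0.012
scene base 1224 [ 569.9 -149.2] [ 90.5 300.9] 9.36 0.0119
orange 5 [ 0.5927 -0.2295  0.0541]
pin 720 [513.5 262. ] len 109.3 wid 31.3 tmid -3.9 ang -81.44 z [56.6 61.5]
{'fx': 570.415501883679, 'fy': 570.415501883679, 'cx': 307.6559746215686, 'cy': 239.62602284784134, 'R': array([[-0.02728924, -0.99960498, -0.00672227],
       [-0.99348783,  0.0278652 , -0.1104783 ],
       [ 0.11062197,  0.00366363, -0.9938558 ]]), 't': array([0.02333668, 0.58991457, 1.30670363])}
```

Request:
carry_out(commands=[-1,29,-24.4,-5,0,0,-1.016,-1,29,-24.4,-5,0,0,-1.016,-1,29,-24.4,-5,0,0,-1.016,-1,29,-24.4,-5,0,0,-1.016,-1,29,-24.4,-5,0,0,-1.016,-1,29,-24.4,-5,0,0,-1.016,-1,29,-24.4,-5,0,0,-1.016,-1,29,-24.4,-5,0,0,-1.016,-1,29,-24.4,-5,0,0,-1.016,-1,29,-24.4,-5,0,0,-1.016,-1,29,-24.4,-5,0,0,-1.016,-1,29,-24.4,-5,0,0,-1.016], force=20)

```text
time_s: 2.0
ee_pos: [0.5083, 0.2609, 0.1554]
eef_rot: [-3.141, 0.0, 0.146]
force: [-0.2, 0.8, -0.1]
grip_width: 0.0937
```

Request:
carry_out(commands=[-1,0,0,-3,0,0,0,-1,0,0,-6,0,0,0,-1,0,0,-8.5,0,0,0,-1,0,0,-10.5,0,0,0,-1,0,0,-12,0,0,0,-1,0,0,-12.8,0,0,0,-1,0,0,-12.8,0,0,0])

```text
time_s: 2.58
ee_pos: [0.5068, 0.2618, 0.0263]
eef_rot: [3.141, 0.002, 0.148]
force: [0.2, -0.9, -0.3]
grip_width: 0.0942
```

Request:
carry_out(commands=[1,0,0,0,0,0,0,1,0,0,0,0,0,0,1,0,0,0,0,0,0,1,0,0,0,0,0,0,1,0,0,0,0,0,0,1,0,0,0,0,0,0,1,0,0,0,0,0,0,1,0,0,0,0,0,0,1,0,0,0,0,0,0,1,0,0,0,0,0,0], force=25)

```text
time_s: 3.42
ee_pos: [0.5068, 0.2618, 0.0262]
eef_rot: [3.141, 0.003, 0.148]
force: [0.3, -0.2, -0.3]
grip_width: 0.031
```

Request:
carry_out(commands=[1,0,0,0.5,0,0,0,1,0,0,1.5,0,0,0,1,0,0,3,0,0,0,1,0,0,5,0,0,0,1,0,0,7,0,0,0,1,0,0,9,0,0,0,1,0,0,11,0,0,0,1,0,0,12,0,0,0,1,0,0,12,0,0,0,1,0,0,12,0,0,0])

```text
time_s: 4.25
ee_pos: [0.5066, 0.2617, 0.146]
eef_rot: [3.141, 0.003, 0.148]
force: [-0.2, -0.3, -4.4]
grip_width: 0.0294
```

```bash
python3 - <<'E'
from h import *
im,d=viewer.camera('scene'); cv2.imwrite('pics/b.png',cv2.resize(im[150:390,340:600],(780,720))[:600])
o=ctrl.get_obs();print(o['ee_pos'],o['eef_rot'],o['force'],o['grip_width'],o['time_s'])
E
```

```text
[0.50632427 0.26152963 0.14521698] [3.14087229 0.00400034 0.14776651] [-0.491647    0.6319003  -3.76222398] 0.029165980550378494 4.3
```

View pics/b.png

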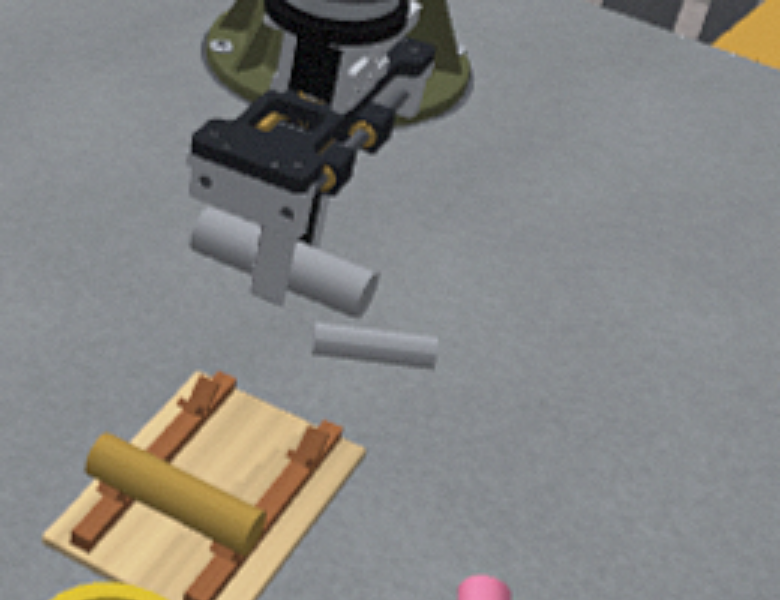

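Request:
carry_out(commands=[1,0.2,-1.5,0,0,0,0.005,1,0.7,-4.5,0,0,0,0.0147,1,1.2,-8,0,0,0,0.0147,1,1.7,-11.5,0,0,0,0.0147,1,2.2,-15,0,0,0,0.0147,1,2.8,-18.5,0,0,0,0.0147,1,3.3,-22,0,0,0,0.0147,1,3.9,-25.5,0,0,0,0.0147,1,4.4,-29,-1,0,0,0.0147,1,4.8,-31.5,-2,0,0,0.0147,1,5,-33,-3,0,0,0.0147,1,5,-33.1,-3,0,0,0.0147])

```text
time_s: 5.3
ee_pos: [0.5549, -0.0719, 0.1117]
eef_rot: [-3.141, 0.009, 0.16]
force: [-0.7, 0.8, -4.3]
grip_width: 0.0293
```

```bash
python3 - <<'E'
from h import *
im,d=viewer.camera('scene'); cv2.imwrite('pics/c.png',cv2.resize(im[110:290,180:420],(800,600)))
im,d=viewer.camera('top'); cv2.imwrite('pics/d.png',cv2.resize(im[180:300,280:460],(800,533)))
o=ctrl.get_obs();print(o['ee_pos'],o['eef_rot'],o['force'],o['grip_width'],o['time_s'])
E
```

```text
[ 0.55562825 -0.06954154  0.11386296] [-3.14129114  0.00654851  0.16137269] [ 0.74219473  0.39687147 -3.46520012] 0.029453531644388485 5.4
```

View pics/c.png

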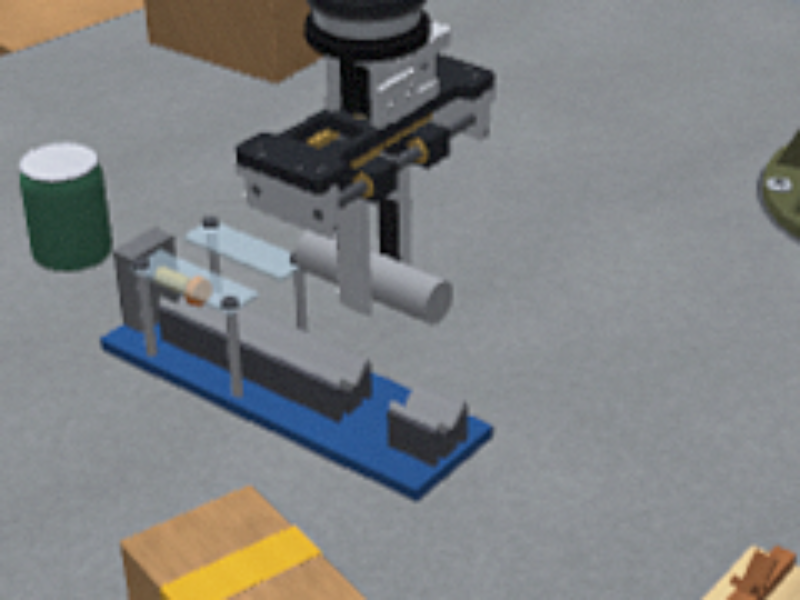

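Request:
carry_out(commands=[1,0,0,-1,0,0,0,1,0,0,-2.5,0,0,0,1,0,0,-4,0,0,0,1,0,0,-5.2,0,0,0,1,0,0,-6,0,0,0,1,0,0,-6.7,0,0,0,1,0,0,-7.2,0,0,0,1,0,0,-7.5,0,0,0,1,0,0,-7.5,0,0,0,1,0,0,-7.5,0,0,0])

```text
time_s: 6.23
ee_pos: [0.5558, -0.0696, 0.0392]
eef_rot: [-3.141, 0.006, 0.161]
force: [-0.0, 0.7, -3.2]
grip_width: 0.0295
```

Request:
carry_out(commands=[1,0,0,-0.05,0,0,0,1,0,0,-0.1,0,0,0,1,0,0,-0.15,0,0,0,1,0,0,-0.2,0,0,0,1,0,0,-0.2,0,0,0])

```text
time_s: 6.65
ee_pos: [0.5558, -0.0696, 0.0372]
eef_rot: [-3.141, 0.006, 0.161]
force: [0.3, 0.3, -4.1]
grip_width: 0.0293
```

```bash
python3 - <<'E'
from h import *
im,d=viewer.camera('scene'); cv2.imwrite('pics/e.png',cv2.resize(im[140:290,200:400],(800,600)))
o=ctrl.get_obs();print(o['ee_pos'],o['eef_rot'],o['force'],o['grip_width'],o['time_s'])
E
```

```text
[ 0.55583373 -0.06959443  0.03721659] [-3.1414625   0.00603526  0.16129853] [-0.50172473 -0.60716815 -3.04116372] 0.029119279911035915 6.7
```

View pics/e.png

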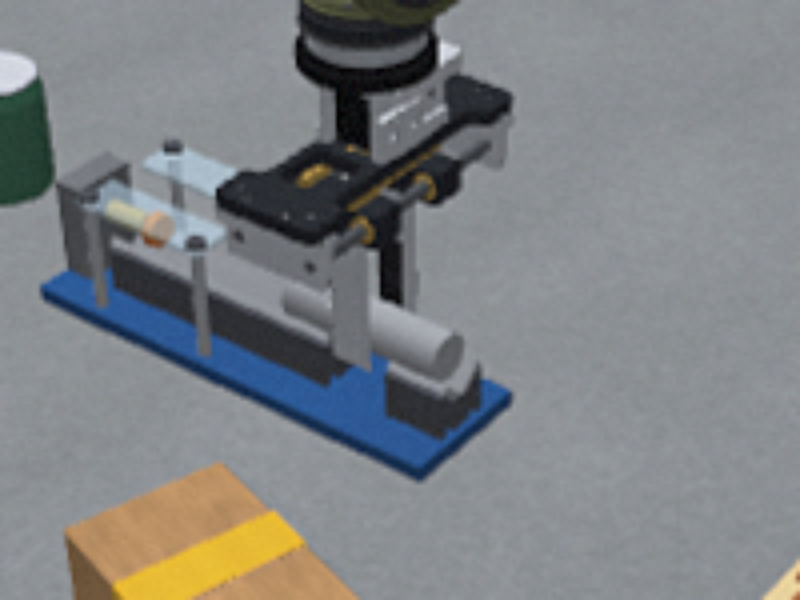

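Request:
carry_out(commands=[1,0,0,-0.05,0,0,0,1,0,0,-0.1,0,0,0,1,0,0,-0.1,0,0,0])

```text
time_s: 6.95
ee_pos: [0.5559, -0.0697, 0.0369]
eef_rot: [-3.142, 0.006, 0.161]
force: [-4.4, 0.1, 4.9]
grip_width: 0.0291
```

Request:
carry_out(commands=[0.3,0,0,0,0,0,0,0,0,0,0,0,0,0,-0.2,0,0,0,0,0,0,-0.4,0,0,0,0,0,0,-0.4,0,0,0,0,0,0,-0.4,0,0,0,0,0,0,-0.4,0,0,0,0,0,0,-0.4,0,0,0,0,0,0,-0.4,0,0,0,0,0,0,-0.4,0,0,0,0,0,0])

```text
time_s: 7.78
ee_pos: [0.5559, -0.0696, 0.0369]
eef_rot: [-3.142, 0.006, 0.161]
force: [1.1, -0.4, 0.5]
grip_width: 0.0659
```

Request:
carry_out(commands=[-0.4,0,0,0.5,0,0,0,-0.4,0,0,1.5,0,0,0,-0.4,0,0,3,0,0,0,-0.4,0,0,5,0,0,0,-0.4,0,0,7,0,0,0,-0.4,0,0,9,0,0,0,-0.4,-0.8,5,10,0,0,0,0.2,-2.2,8.5,10,0,0,0,1,-2,12,10,0,0,0,1,-2,12,10,0,0,0,1,-2,12,10,0,0,0,1,-2,12,10,0,0,0])

```text
time_s: 8.78
ee_pos: [0.5361, 0.0501, 0.1375]
eef_rot: [3.141, 0.005, 0.162]
force: [-0.4, -0.7, 0.5]
grip_width: 0.0358
```

```bash
cat > pin.py <<'E'
from h import *
ang=np.radians(-80.7);D=np.array([np.cos(ang),np.sin(ang)]);N=np.array([-D[1],D[0]]);O=np.array([567.1,-136.7])
def pinfit(cam='top'):
    im,d=viewer.camera(cam);W=pts(cam,d)*1000;hsv=cv2.cvtColor(im,cv2.COLOR_BGR2HSV)
    a=(W[...,:2]-O)@D;b=(W[...,:2]-O)@N
    g=(abs(b)<22)&(a>-160)&(a<27)&(W[...,2]>57)&(W[...,2]<76)&(hsv[...,1]<70)
    q=np.c_[a[g],b[g]];k=np.polyfit(q[:,0],q[:,1],1);lo,hi=np.percentile(q[:,0],[.5,99.5])
    print(cam,'n',g.sum(),'x',lo.round(1),hi.round(1),'ymid',np.polyval(k,(lo+hi)/2).round(1),'slope',k[0].round(4),'ztop',np.percentile(W[g][:,2],[50,97]).round(1))
    o=hsv[...,0]<14;o&=(hsv[...,1]>130)&(a>60)&(a<150)&(abs(b)<25)
    if o.sum(): print(' orange x',np.percentile(a[o],[2,10,50,90]).round(1),'y',np.median(b[o]).round(1),'z',np.median(W[o][:,2]).round(1),o.sum())
    return im
E
python3 - <<'E'
from pin import *
im=pinfit('top');cv2.imwrite('pics/f.png',cv2.resize(im[200:290,290:450],(800,450)));pinfit('scene')
o=ctrl.get_obs();print(o['ee_pos'],o['eef_rot'],o['force'],o['grip_width'],o['time_s'])
E
```

```text
top n 595 x -120.8 -12.5 ymid -0.8 slope 0.0009 ztop [67.2 72.7]
 orange x [ 95.   96.   98.7 103.5] y -0.4 z 62.8 38
scene n 457 x -123.6 -12.0 ymid 4.5 slope 0.0156 ztop [66.9 71.7]
 orange x [93.6 93.9 96.9 99.6] y 6.8 z 52.7 4
[0.53605694 0.04929269 0.13709786] [3.14143648 0.00572885 0.16004613] [ 1.07389367  0.05097579 -0.46530823] 0.027758783334835033 8.8833
```

View pics/f.png

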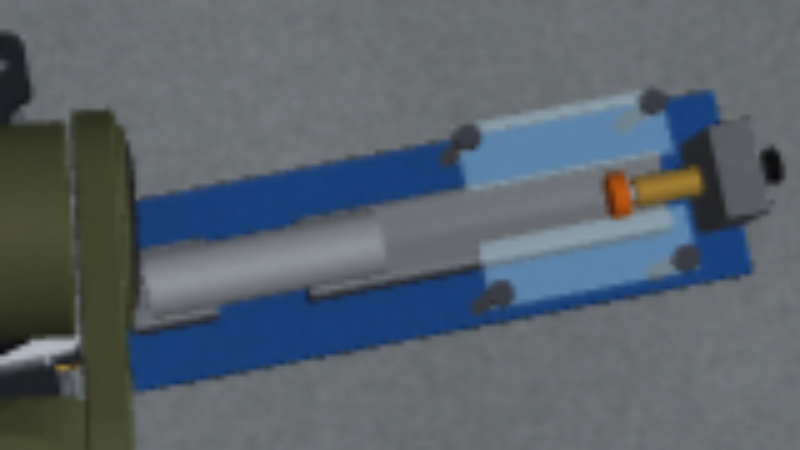

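Request:
carry_out(commands=[1,0,0,-3,0,0,0,1,0,0,-5.5,0,0,0,1,0,0,-7.5,0,0,0,1,0,0,-8.3,0,0,0,1,0.2,-1,-8.3,0,0,0,1,0.4,-2.2,-8.3,0,0,0,1,0.5,-3.2,-8.3,0,0,0,1,0.6,-3.8,-8.3,0,0,0,1,0.6,-3.8,-8.3,0,0,0,1,0.6,-3.8,-8.3,0,0,0,1,0.6,-3.8,-8.3,0,0,0])

```text
time_s: 9.8
ee_pos: [0.5422, 0.0114, 0.0545]
eef_rot: [3.141, 0.005, 0.16]
force: [1.0, -0.5, 0.1]
grip_width: 0.0005
```

Request:
carry_out(commands=[1,0.03,-0.2,0,0,0,0,1,0.06,-0.4,0,0,0,0,1,0.1,-0.6,0,0,0,0,1,0.13,-0.8,0,0,0,0,1,0.16,-1,0,0,0,0,1,0.2,-1.2,0,0,0,0,1,0.23,-1.4,0,0,0,0,1,0.26,-1.6,0,0,0,0,1,0.3,-1.8,0,0,0,0,1,0.33,-2,0,0,0,0,1,0.36,-2.2,0,0,0,0,1,0.4,-2.4,0,0,0,0])

```text
time_s: 10.8
ee_pos: [0.5462, -0.0125, 0.0545]
eef_rot: [-3.141, 0.005, 0.16]
force: [-0.7, 4.3, 0.7]
grip_width: 0.0006
```

```bash
python3 - <<'E'
from pin import *
pinfit('top')
o=ctrl.get_obs();p=o['ee_pos'][:2]*1000-O;print('tcp s',p@D,'off',p@N,o['force'][:2]@D,o['force'],o['time_s'])
E
```

```text
top n 218 x -47.7 -7.1 ymid -1.3 slope 0.0654 ztop [67. 73.]
 orange x [ 94.9  96.3  99.2 103.5] y -1.0 z 62.4 38
tcp s -125.63175965219536 off -0.6175297786955145 -2.73074525505965 [0.29074168 2.8147278  0.66050848] 10.85
```

Request:
carry_out(commands=[1,0.05,-0.3,0,0,0,0,1,0.1,-0.6,0,0,0,0,1,0.15,-0.9,0,0,0,0,1,0.2,-1.2,0,0,0,0,1,0.25,-1.5,0,0,0,0,1,0.29,-1.8,0,0,0,0,1,0.34,-2.1,0,0,0,0,1,0.39,-2.4,0,0,0,0,1,0.44,-2.7,0,0,0,0,1,0.49,-3,0,0,0,0,1,0.54,-3.3,0,0,0,0,1,0.59,-3.6,0,0,0,0])

```text
time_s: 11.85
ee_pos: [0.5521, -0.0491, 0.0545]
eef_rot: [-3.141, 0.005, 0.16]
force: [0.6, 2.9, 0.6]
grip_width: 0.0008
```

Request:
carry_out(commands=[1,0.05,-0.3,0,0,0,0,1,0.1,-0.6,0,0,0,0,1,0.15,-0.9,0,0,0,0,1,0.2,-1.2,0,0,0,0,1,0.25,-1.5,0,0,0,0,1,0.29,-1.8,0,0,0,0,1,0.34,-2.1,0,0,0,0,1,0.39,-2.4,0,0,0,0,1,0.44,-2.7,0,0,0,0,1,0.49,-3,0,0,0,0,1,0.54,-3.3,0,0,0,0,1,0.57,-3.5,0,0,0,0])

```text
time_s: 12.85
ee_pos: [0.5579, -0.0845, 0.0545]
eef_rot: [-3.141, 0.005, 0.16]
force: [0.3, 3.6, 1.7]
grip_width: 0.0003
```

```bash
python3 - <<'E'
from pin import *
im=pinfit('top');cv2.imwrite('pics/g.png',cv2.resize(im[200:290,290:450],(800,450)))
o=ctrl.get_obs();p=o['ee_pos'][:2]*1000-O;print('tcp s',p@D,'off',p@N,o['force'][:2]@D,o['force'],o['time_s'],o['ee_pos'])
E
```

```text
Traceback (most recent call last):
  File "pin.py", line 7, in pinfit
    q=np.c_[a[g],b[g]];k=np.polyfit(q[:,0],q[:,1],1);lo,hi=np.percentile(q[:,0],[.5,99.5])
                         ~~~~~~~~~~^^^^^^^^^^^^^^^^^
TypeError: expected non-empty vector for x
```

Request:
carry_out(commands=[1,0.03,-0.2,0,0,0,0,1,0.07,-0.4,0,0,0,0,1,0.1,-0.6,0,0,0,0,1,0.13,-0.8,0,0,0,0,1,0.16,-1,0,0,0,0,1,0.2,-1.2,0,0,0,0,1,0.23,-1.4,0,0,0,0,1,0.26,-1.6,0,0,0,0,1,0.29,-1.8,0,0,0,0,1,0.33,-2,0,0,0,0,1,0.35,-2.15,0,0,0,0,1,0.35,-2.15,0,0,0,0])

```text
time_s: 13.9
ee_pos: [0.5615, -0.1066, 0.0545]
eef_rot: [3.141, 0.005, 0.159]
force: [0.8, 1.0, 0.4]
grip_width: 0.0008
```

```bash
python3 - <<'E'
from pin import *
a,_=viewer.camera('top');b,_=viewer.camera('scene');cv2.imwrite('pics/g.png',np.hstack([cv2.resize(a[210:270,380:460],(400,300)),cv2.resize(b[160:235,200:300],(400,300))]))
o=ctrl.get_obs();p=o['ee_pos'][:2]*1000-O;print('tcp s',p@D,'off',p@N,o['force'][:2]@D,o['force'],o['time_s'],o['ee_pos'])
E
```

```text
tcp s -30.6012779304116 off -0.7681599434390769 -0.06877783207230297 [0.17372454 0.09814239 0.01576492] 14.0 [ 0.56139665 -0.10662509  0.05445061]
```

View pics/g.png

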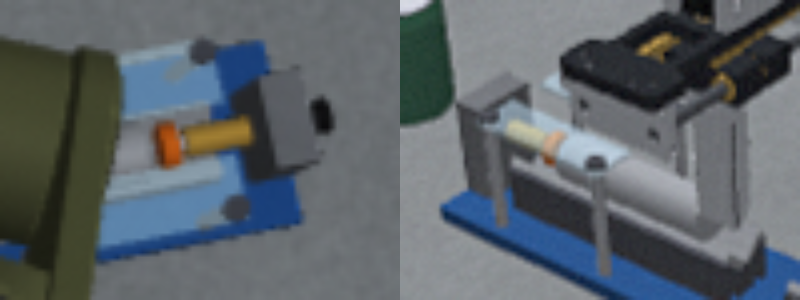

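Request:
carry_out(commands=[1,0.005,-0.03,0,0,0,0,1,0.01,-0.06,0,0,0,0,1,0.015,-0.09,0,0,0,0,1,0.02,-0.12,0,0,0,0,1,0.025,-0.15,0,0,0,0,1,0.03,-0.18,0,0,0,0,1,0.034,-0.21,0,0,0,0,1,0.04,-0.24,0,0,0,0,1,0.045,-0.27,0,0,0,0])

```text
time_s: 14.75
ee_pos: [0.5618, -0.1093, 0.0544]
eef_rot: [3.141, 0.005, 0.159]
force: [-0.2, 4.0, 0.6]
grip_width: 0.0004
```

Still friction only (about 3–4 N). Now 1 mm per call.

Request:
carry_out(commands=[1,0.004,-0.025,0,0,0,0,1,0.008,-0.05,0,0,0,0,1,0.012,-0.075,0,0,0,0,1,0.016,-0.1,0,0,0,0])

```text
time_s: 15.08
ee_pos: [0.562, -0.1103, 0.0544]
eef_rot: [3.141, 0.005, 0.16]
force: [-0.2, 3.2, 0.3]
grip_width: 0.0005
```

Request:
carry_out(commands=[1,0.004,-0.025,0,0,0,0,1,0.008,-0.05,0,0,0,0,1,0.012,-0.075,0,0,0,0,1,0.016,-0.1,0,0,0,0])

```text
time_s: 15.42
ee_pos: [0.5621, -0.1114, 0.0544]
eef_rot: [3.141, 0.005, 0.159]
force: [0.3, 3.5, 1.6]
grip_width: 0.0004
```

Request:
carry_out(commands=[1,0.003,-0.02,0,0,0,0,1,0.006,-0.04,0,0,0,0,1,0.01,-0.06,0,0,0,0,1,0.013,-0.08,0,0,0,0])

```text
time_s: 15.75
ee_pos: [0.5623, -0.1122, 0.0544]
eef_rot: [3.141, 0.005, 0.159]
force: [-0.1, 2.9, 1.8]
grip_width: 0.0003
```

Request:
carry_out(commands=[1,0.003,-0.02,0,0,0,0,1,0.006,-0.04,0,0,0,0,1,0.01,-0.06,0,0,0,0,1,0.013,-0.08,0,0,0,0])

```text
time_s: 16.08
ee_pos: [0.5624, -0.113, 0.0544]
eef_rot: [3.141, 0.005, 0.159]
force: [-0.0, 4.5, 0.3]
grip_width: 0.0002
```

Request:
carry_out(commands=[1,0.003,-0.02,0,0,0,0,1,0.006,-0.04,0,0,0,0,1,0.01,-0.06,0,0,0,0,1,0.013,-0.08,0,0,0,0])

```text
time_s: 16.42
ee_pos: [0.5626, -0.1138, 0.0544]
eef_rot: [3.141, 0.005, 0.159]
force: [-0.4, 2.8, 1.0]
grip_width: 0.0003
```

Request:
carry_out(commands=[1,0.003,-0.02,0,0,0,0,1,0.006,-0.04,0,0,0,0,1,0.01,-0.06,0,0,0,0,1,0.013,-0.08,0,0,0,0])

```text
time_s: 16.75
ee_pos: [0.5627, -0.1146, 0.0544]
eef_rot: [3.141, 0.005, 0.159]
force: [-0.3, 4.4, 0.9]
grip_width: 0.0005
```

Request:
carry_out(commands=[1,0.003,-0.02,0,0,0,0,1,0.006,-0.04,0,0,0,0,1,0.01,-0.06,0,0,0,0,1,0.013,-0.08,0,0,0,0])

```text
time_s: 17.08
ee_pos: [0.5627, -0.115, 0.0544]
eef_rot: [-3.141, 0.006, 0.16]
force: [-1.3, 8.1, 2.2]
grip_width: 0.0007
```

Request:
carry_out(commands=[1,0.004,-0.025,0,0,0,0,1,0.008,-0.05,0,0,0,0,1,0.008,-0.05,0,0,0,0])

```text
time_s: 17.33
ee_pos: [0.5627, -0.1151, 0.0544]
eef_rot: [-3.141, 0.006, 0.16]
force: [-0.5, 6.9, 2.2]
grip_width: 0.0003
```

Request:
carry_out(commands=[1,0.004,-0.025,0,0,0,0,1,0.008,-0.05,0,0,0,0,1,0.012,-0.075,0,0,0,0,1,0.016,-0.1,0,0,0,0,1,0.016,-0.1,0,0,0,0])

```text
time_s: 17.75
ee_pos: [0.5628, -0.1153, 0.0545]
eef_rot: [-3.139, 0.006, 0.16]
force: [-1.2, 9.6, 2.5]
grip_width: 0.0005
```

Request:
carry_out(commands=[1,0.006,-0.04,0,0,0,0,1,0.012,-0.08,0,0,0,0,1,0.018,-0.11,0,0,0,0,1,0.02,-0.125,0,0,0,0,1,0.02,-0.125,0,0,0,0,1,0.02,-0.125,0,0,0,0,1,0.02,-0.125,0,0,0,0,1,0.02,-0.125,0,0,0,0,1,0.02,-0.125,0,0,0,0,1,0.02,-0.125,0,0,0,0])

```text
time_s: 18.58
ee_pos: [0.5628, -0.1155, 0.0544]
eef_rot: [-3.138, 0.006, 0.16]
force: [-2.1, 11.5, 3.7]
grip_width: 0.0005
```

```bash
python3 - <<'E'
from pin import *
for _ in range(6):
    viewer.camera_info('top');viewer.camera('top');o=ctrl.get_obs();p=o['ee_pos'][:2]*1000-O;print('s',(p@D).round(2),(p@N).round(2),'F',(o['force'][:2]@D).round(2),o['force'].round(1),o['time_s'])
E
```

```text
s -21.62 -0.78 F -11.96 [-1.3 11.9  3.1] 18.6333
s -21.61 -0.82 F -11.87 [-2.1 11.7  3. ] 18.6833
s -21.62 -0.81 F -12.46 [-2.1 12.3  3.3] 18.7333
s -21.6 -0.81 F -11.28 [-1.4 11.2  3.4] 18.7833
s -21.62 -0.82 F -11.36 [-1.6 11.2  3.4] 18.8333
s -21.63 -0.79 F -11.36 [-2.2 11.2  3.5] 18.8833
```

Request:
carry_out(commands=[1,0.019,-0.115,0,0,0,0,1,0.017,-0.105,0,0,0,0,1,0.015,-0.095,0,0,0,0,1,0.014,-0.085,0,0,0,0,1,0.012,-0.075,0,0,0,0,1,0.01,-0.065,0,0,0,0,1,0.009,-0.055,0,0,0,0,1,0.007,-0.045,0,0,0,0,1,0.006,-0.035,0,0,0,0,1,0.004,-0.025,0,0,0,0,1,0.002,-0.015,0,0,0,0,1,0,-0.005,0,0,0,0])

```text
time_s: 19.88
ee_pos: [0.5628, -0.1154, 0.0545]
eef_rot: [-3.137, 0.006, 0.16]
force: [-0.6, 5.1, 1.5]
grip_width: 0.0004
```

Request:
carry_out(commands=[1,0.004,-0.025,0,0,0,0,1,0.002,-0.015,0,0,0,0,1,0,-0.005,0,0,0,0,1,-0.001,0.005,0,0,0,0,1,-0.002,0.015,0,0,0,0,1,-0.004,0.025,0,0,0,0,1,-0.006,0.035,0,0,0,0,1,-0.007,0.045,0,0,0,0,1,-0.009,0.055,0,0,0,0,1,-0.01,0.065,0,0,0,0,1,-0.012,0.075,0,0,0,0,1,-0.014,0.085,0,0,0,0])

```text
time_s: 20.88
ee_pos: [0.5626, -0.1147, 0.0544]
eef_rot: [-3.138, 0.007, 0.16]
force: [0.5, -0.0, -0.0]
grip_width: 0.0006
```

Request:
carry_out(commands=[1,-0.003,0.02,0,0,0,0,1,-0.006,0.04,0,0,0,0,1,-0.01,0.06,0,0,0,0,1,-0.013,0.08,0,0,0,0,1,-0.016,0.1,0,0,0,0,1,-0.02,0.12,0,0,0,0,1,-0.025,0.15,0,0,0,0,1,-0.03,0.2,0,0,0,0,1,-0.04,0.25,0,0,0,0,1,-0.05,0.3,0,0,0,0,1,-0.07,0.4,0,0,0,0,1,-0.08,0.5,0,0,0,0])

```text
time_s: 21.88
ee_pos: [0.5618, -0.1096, 0.0544]
eef_rot: [-3.138, 0.007, 0.16]
force: [0.3, -0.3, -0.0]
grip_width: 0.0003
```

Request:
carry_out(commands=[1,-0.03,0.2,0,0,0,0,1,-0.08,0.5,0,0,0,0,1,-0.16,1,0,0,0,0,1,-0.25,1.5,0,0,0,0,1,-0.32,2,0,0,0,0,1,-0.4,2.5,0,0,0,0,1,-0.5,3,0.5,0,0,0,1,-0.6,4,2,0,0,0,1,-0.8,6,4,0,0,0,1,-1.1,9,6,0,0,0,1,-1.5,12,8,0,0,0,1,-2,15,8,0,0,0])

```text
time_s: 22.88
ee_pos: [0.543, 0.0419, 0.1387]
eef_rot: [-3.138, 0.001, 0.16]
force: [1.5, 0.9, -0.7]
grip_width: 0.0002
```

```bash
python3 - <<'E'
from pin import *
a,_=viewer.camera('top');b,_=viewer.camera('scene');cv2.imwrite('pics/i.png',np.hstack([cv2.resize(a[205:285,340:460],(400,267)),cv2.resize(b[160:240,200:320],(400,267))]))
pinfit('top')
o=ctrl.get_obs();print(o['force'],o['time_s'],o['ee_pos'])
E
```

```text
top n 231 x -13.3 26.7 ymid -0.6 slope -0.0044 ztop [66.7 72. ]
 orange x [ 98.5  99.5 102.  104.9] y -0.4 z 63.2 23
[-0.00349366 -0.76089352 -0.35476525] 23.0333 [0.54155644 0.04222342 0.13520148]
```

View pics/i.png

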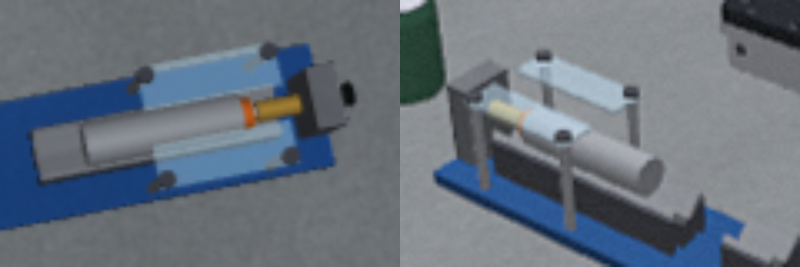

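```bash
python3 -c "
from station import ticket; print(ticket.hand_in())"
```

```text
the job is handed in; nothing more can be done
None
```

I laid the steel pin in the open end of the groove, let go of it, then pushed it home against the orange stop with shut fingers and handed the job in. The hand-in gives no verdict. The arm's clock stood at about 23 s of the 72 s allowed.

- **Choosing the pin:** I took the steel pin from the cradle and left the pink pin and the smaller loose grey pin alone.
- **Laying it in:** after release the top camera put its middle at about x = -67 mm in the checker's frame, on the groove line within about 1 mm. The scene camera read about 4.5 mm sideways. I judged that to be its known offset, since its fit of the pin in the cradle had also differed from the top camera's by several millimetres.
- **Pressing:** friction in the groove was about 3 to 4 N. With the pin on the stop the tool force was 11 to 12.5 N, which leaves roughly 8 N on the stop, for well over half a second. The stop force itself is not measured directly; it is the tool force less friction.
- **Backing away:** I backed off in steps of about 0.1 mm until the tool force read zero, then withdrew.
- **Last look:** the top and scene pictures show the pin lying straight in the groove with its front end against the orange disc. Its middle is at about x = +42 mm.
- **Not confirmed:** that the pin still bears on the stop after release rests on those pictures and on friction holding the spring, not on a force reading. I did not measure the brass pin, carton, tin and tape roll again at the end, but nothing went near them.

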